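# Unstack the washed lids and close each storage pot with its own

## Robot

A 6-joint arm with a two-finger parallel gripper is mounted at the origin on the work surface; the furniture and walls round the work are solid. World frame = base frame: x ahead of the robot, y to its left, z up, the work surface at z = 0. Lengths are in mm, angles in rad, forces in N, time in s.
With the tool pointing down it reaches from about 350 to 775 mm from the base axis. Payload 7.3 kg.
Tool frame: the origin (TCP) lies at the very end of the fingers, on their centre line; the grasp point (between the pads) lies 19 mm behind it; z points along the fingers, y is the line along which they close (so a half turn about z gives the same grasp; the last joint's range is limited). The gripper opens to 92 mm and grips with 3 to 60 N. Pads are 19 mm wide; open, the fingers measure 130 mm over their backs; the gripper's body (75 mm by 190 mm) begins 47 mm behind the grasp point.
Start: joints at [1.053, 0.342, 1.524, -0, 1.275, -0.146], TCP at [190.716, 489.155, 226.741] pointing down, gripper open.
Joint ranges: [-2.53, 2.53], [-0.77, 2.02], [0.04, 2.7], [-1, 4.14], [0.28, 2.66], [-3.11, 3.11]. Speed limits (rad/s): [2.57, 2.57, 3.14, 3.14, 3.14, 3.14].

## Interface

Orientations are given as a unit quaternion [w, x, y, z].
In Python, from station import ctrl gives the robot as it stands. The module is installed in compiled form; this text tells all that it offers.
- The arm moves only by the tool jog_arm, never from a script. Its argument "moves" is a list that holds one entry, the list of rows, each a list of 7 numbers: the turn, a rotation vector about the tool's x, y, z in rad, then the shift along the tool's x, y, z in m, then the finger opening in m, from 0 to 0.0918. In form: [[[ax, ay, az, x, y, z, claw], ...]]. A call has 1 to 8 rows; each row shifts and turns the commanded pose from where the row before left it, along the tool's axes as they then stand; what a row does not reach is not made up. A row lasts 1/10 s, in which the tool goes at most 50 mm and 8.59 degrees, less where a joint would pass 70% of its speed; a pose out of reach is approached as far as the arm can. A call is refused whole if a number of a shift passes 0.05 or a number of a turn 0.15, either way. A call with a gripper value outside its range is refused whole. The fingers move at their own pace and stop on an object; the grip force is fixed at half the most. Time passes only in rows, so rows that do not move let the fingers close. It gives the time, the measured TCP pose, the force, the opening and the grip force at its end, in the units of the state.
- ctrl.get_state(): the state, without advancing time (a new reading comes with each control period).
- ctrl.read_camera(name): name is "scene" or "side" or "wrist"; returns a dict with "image" (480x640x3 uint8, blue, green, red), "fx", "fy", "cx", "cy" (pixels), "rvec" (rotation vector, rad) and "tvec" (3), from world to camera coordinates, as OpenCV has them; the wrist camera has in their place "T_tool_cam" (4x4, takes a point from camera to tool coordinates, whose origin is the TCP and whose axes are the flange's). Camera axes: x right, y down, z forward; pixel columns grow to the right and rows downward; lengths in mm; the calibration is good to about 2 mm. A picture is of the moment at which its call begins: read the wrist's pose just before it. There is no depth.
- ctrl.job_done(): hands the job in; it is judged then, once.
The state is a dict: "time": time; "joints": joint angles; "joint_velocities": joint speeds; "joint_torque": joint torques, N m; "position": TCP position; "tool_rot": TCP orientation; "wrist_force": force on the tool from outside, world axes, zero at the start; "ft_torque": the same for the moment, N m; "gripper_width": opening from 0.0 (shut) to 1.0 (fully open); "grasp_force": force on a finger pad.
Only numpy, scipy, OpenCV 4.12 (cv2) and the standard library are available. Lean on these libraries where they do the work, as an engineer would, in place of code of your own. Each camera call takes 0.05 s, during which the arm holds its last target. There are 200 camera calls.

## Task

The four wooden lids have come back from washing in one stack. Take the stack apart and close each white pot with the lid of its own shape and size, plug side down, so that every lid lies flat and fully seated on its pot's rim, in line with the sides where the pot is not round. Leave the pots standing where they are, and do not push the kitchen timer or the tin about.

Things in the scene. Friction and masses are not known exactly. Their poses are not given: they have to be found in the camera images.
- lid_small: Flat wooden lid, small round, 44 mm in diameter: plate 12 mm thick over a pale plug 7 mm deep, of like outline, 13 mm inside the plate's edge all round. Origin: centre of the plug's underside, z up (plate 7 to 19 mm above it). At the start it is the top of the stack, on the larger round lid. Loose, about 30 g; grip the plate across its edges.
- lid_round: Flat wooden lid, larger round, 56 mm in diameter: plate 12 mm thick over a pale plug 7 mm deep, of like outline, 13 mm inside the plate's edge all round. Origin: centre of the plug's underside, z up (plate 7 to 19 mm above it). At the start it lies on the square lid, under the small one. Loose, about 45 g; grip the plate across its edges.
- lid_square: Flat wooden lid, square with eased corners, 64 x 64 mm: plate 12 mm thick over a pale plug 7 mm deep, of like outline, 13 mm inside the plate's edge all round. Origin: centre of the plug's underside, z up (plate 7 to 19 mm above it); x and y along its edges. At the start it lies on the oblong lid (within 0.25 rad), under the round one. Loose, about 60 g; grip the plate across its edges.
- lid_oblong: Flat wooden lid, oblong, 120 x 68 mm: plate 12 mm thick over a pale plug 7 mm deep, of like outline, 13 mm inside the plate's edge all round. Origin: centre of the plug's underside, z up (plate 7 to 19 mm above it); x along the 120 mm side, y along the 68 mm side. At the start it is the bottom of the stack, its plug on the worktop. Loose, about 110 g; grip the plate across its edges.
- pot_small: Open white pot, small round, outside diameter 38 mm, 50 mm high, wall 4 mm, loose, about 300 g. Outside 3 mm smaller than its own lid's plate all round, mouth 6 mm wider than the plug all round. Origin: centre of its underside, z up. With the lid seated (plate on the rim, plug inside) the lid's origin is 43 mm above the pot's.
- pot_round: Open white pot, larger round, outside diameter 50 mm, 65 mm high, wall 4 mm, loose, about 400 g. Outside 3 mm smaller than its own lid's plate all round, mouth 6 mm wider than the plug all round. Origin: centre of its underside, z up. With the lid seated (plate on the rim, plug inside) the lid's origin is 58 mm above the pot's.
- pot_square: Open white pot, square, outside 58 x 58 mm, 70 mm high, wall 4 mm, loose, about 450 g. Outside 3 mm smaller than its own lid's plate all round, mouth 6 mm wider than the plug all round. Origin: centre of its underside, z up; x and y along its sides. With the lid seated (plate on the rim, plug inside) the lid's origin is 63 mm above the pot's.
- pot_oblong: Open white pot, oblong, outside 114 x 62 mm, 50 mm high, wall 4 mm, loose, about 600 g. Outside 3 mm smaller than its own lid's plate all round, mouth 6 mm wider than the plug all round. Origin: centre of its underside, z up; x along its long side. With the lid seated (plate on the rim, plug inside) the lid's origin is 43 mm above the pot's.
- timer: Wind-up kitchen timer (bystander), 67 mm across, 57 mm high, loose, blue-green domed dial on a white base. Origin: centre of its underside.
- tin: Short food tin (bystander), 75 mm in diameter, 58 mm high, loose, printed green. Origin: centre of its underside.

How it is judged (in metres and radians):
At the end, for the whole second after the job is handed in: Each lid is on the pot of its own shape: within 9 mm of its centre, at its seated height within 3 mm, level within 0.07 rad, released and at rest; square and oblong lids in line with the pot's sides within 0.25 rad; all pots upright and within 40 mm of where they stood (horizontal distance between lid_small and pot_small below 0.009 m and z of lid_small in the frame of pot_small between 0.04 and 0.046 m and angle between each of lid_small, lid_round, lid_square, lid_oblong's own z axis and vertical below 0.07 rad and angle between each of pot_small, pot_round, pot_square, pot_oblong's own z axis and vertical below 0.05 rad and linear speed of each of lid_small, lid_round, lid_square, lid_oblong below 0.01 m/s and contact force between each of lid_small, lid_round, lid_square, lid_oblong and the fingers below 0.05 N and distance of each of pot_small, pot_round, pot_square, pot_oblong from where it was at the start of the episode below 0.04 m and horizontal distance between lid_round and pot_round below 0.009 m and z of lid_round in the frame of pot_round between 0.055 and 0.061 m and horizontal distance between lid_square and pot_square below 0.009 m and z of lid_square in the frame of pot_square between 0.06 and 0.066 m and horizontal distance between lid_oblong and pot_oblong below 0.009 m and z of lid_oblong in the frame of pot_oblong between 0.04 and 0.046 m and angle between the x axis of lid_oblong and the x axis of pot_oblong, either way round below 0.25 rad and (angle between the x axis of lid_square and the x axis of pot_square, either way round below 0.25 rad or angle between the x axis of lid_square and the y axis of pot_square, either way round below 0.25 rad)); the robot touches nothing.
It fails at once if a pot is tipped over or pushed more than 40 mm away ((angle between pot_small's own z axis and vertical above 0.4 rad or distance of pot_small from where it was at the start of the episode above 0.04 m) or (angle between pot_round's own z axis and vertical above 0.4 rad or distance of pot_round from where it was at the start of the episode above 0.04 m) or (angle between pot_square's own z axis and vertical above 0.4 rad or distance of pot_square from where it was at the start of the episode above 0.04 m) or (angle between pot_oblong's own z axis and vertical above 0.4 rad or distance of pot_oblong from where it was at the start of the episode above 0.04 m)).
It fails at once if the timer or the tin is tipped over or pushed more than 30 mm away ((distance of timer from where it was at the start of the episode above 0.03 m or angle between timer's own z axis and vertical above 0.4 rad) or (distance of tin from where it was at the start of the episode above 0.03 m or angle between tin's own z axis and vertical above 0.4 rad)).
It also fails if it takes over 104 s, if anything falls off the work surface, if the arm or the gripper's body presses on something with over 40 N, if the wrist force passes 120 N, or if a joint passes its speed limit or range.

## Working session

There is one attempt and no reset: what is moved stays moved. The work goes in short steps, Python scripts to look and compute and a tool call to move; the robot and the scene stay as the last step left them, time stands still between calls to the robot, and variables do not carry over. Pictures are saved under pics/ and viewed, at most 14 in all, crops included, and the job is handed in when it is done.

Besides the shell and the picture viewer there is one more tool, called after "Request:" as name([rows], argument=value, ...), one row to a line, values as JSON. jog_arm: Moves the arm, as the interface text tells. Its arguments: {"type":"object","properties":{"moves":{"type":"array"}},"required":["moves"]}

```bash
mkdir -p pics
cat > h.py <<'E'
import numpy as np, cv2
from station import ctrl
from scipy.spatial.transform import Rotation as R
def cam(name):
    s=ctrl.get_state(); c=ctrl.read_camera(name)
    K=np.array([[c["fx"],0,c["cx"]],[0,c["fy"],c["cy"]],[0,0,1]])
    if name=="wrist":
        q=s["tool_rot"]; T=np.eye(4); T[:3,:3]=R.from_quat([q[1],q[2],q[3],q[0]]).as_matrix(); T[:3,3]=s["position"]
        M=T@np.array(c["T_tool_cam"]); Rm=M[:3,:3].T; t=-Rm@M[:3,3]
    else:
        Rm=cv2.Rodrigues(np.array(c["rvec"],float))[0]; t=np.array(c["tvec"],float).ravel()
    return c["image"],K,Rm,t
def ray(p,K,Rm,t):
    d=Rm.T@np.linalg.inv(K)@np.array([p[0],p[1],1.]); return -Rm.T@t,d/np.linalg.norm(d)
def plane(p,K,Rm,t,z):
    o,d=ray(p,K,Rm,t); return o+d*(z-o[2])/d[2]
def proj(P,K,Rm,t):
    q=K@(Rm@np.array(P,float)+t); return q[:2]/q[2]
E
python3 - <<'E'
from h import *
s=ctrl.get_state();print(s)
for n in("scene","side","wrist"):
    im,K,Rm,t=cam(n);cv2.imwrite(f"pics/{n}0.png",im);print(n,K[0,0],-Rm.T@t,Rm[2]);
    np.savez(f"{n}0.npz",im=im,K=K,R=Rm,t=t)
E
```

```text
{'time': 0.0, 'joints': array([ 1.05297130e+00,  3.42744156e-01,  1.52498206e+00, -1.32719087e-05,
        1.27540481e+00, -1.45979680e-01]), 'joint_velocities': array([-0.00035912,  0.00022403, -0.0005489 ,  0.00095797,  0.00020443,
       -0.00093137]), 'joint_torque': array([ 3.09417806e-05, -4.31236517e+01, -2.44215846e+01,  7.18052150e-02,
        5.60767134e-02, -1.30101571e-04]), 'position': array([190.52720335, 488.78545157, 226.04604036]), 'tool_rot': array([-2.44632259e-04,  1.84851426e-01,  9.82766177e-01, -7.29274306e-04]), 'wrist_force': array([-0.34645301, -0.60242738, -0.13476984]), 'ft_torque': array([-0.03482571, -0.05938032,  0.02604589]), 'grasp_force': 0.0, 'gripper_width': 1.0007147844260968}
scene 539.5841465286883 [  92.93310008 -778.83012099  742.09036417] [ 0.39237755  0.69786683 -0.59918423]
side 561.0626729163085 [336.347552   965.14515719 534.86767225] [ 0.17361432 -0.8775366  -0.44697604]
wrist 362.7626679332376 [120.62382245 515.5941559  384.36231791] [ 0.25965832 -0.10241802 -0.96025419]
```

View pics/scene0.png

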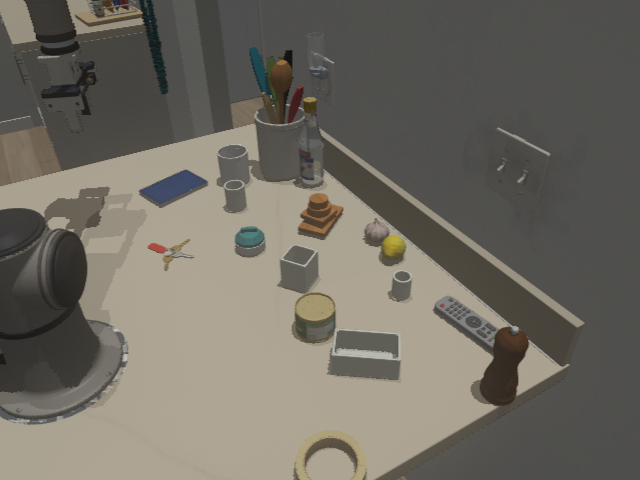

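View pics/side0.png

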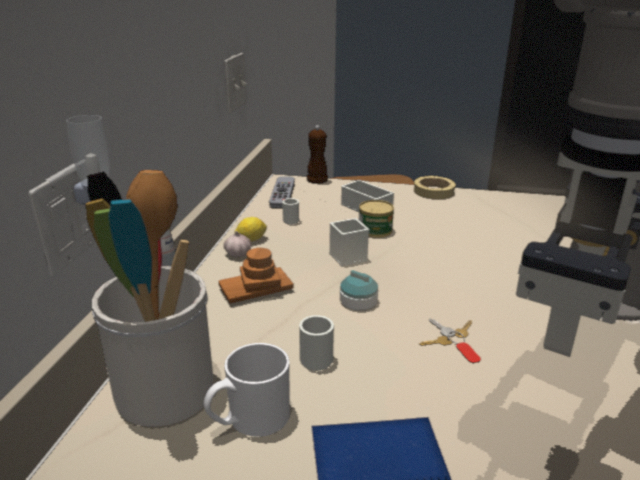

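View pics/wrist0.png

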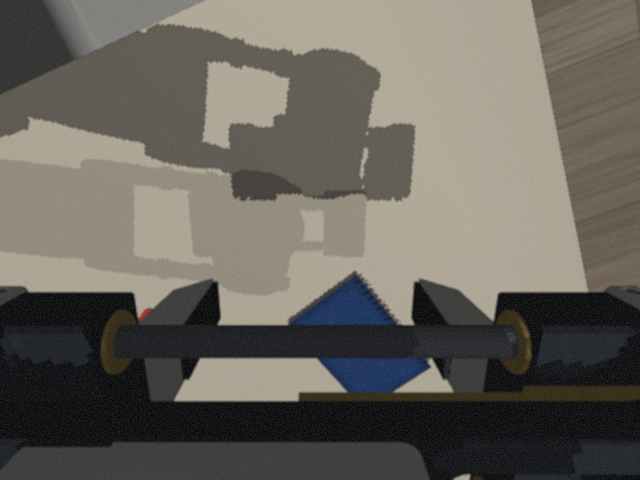

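The scene and side pictures show the stack (scene 319,202; side 260,257). The pots are square (299,259; 349,228), oblong (367,345; 367,195), small (402,278; 291,203) and round (235,188; 317,327). The mug is a distractor beside the round pot. The wrist picture shows only table and shadow.

```bash
cat >> h.py <<'E'
def tri(vs):
    A=np.zeros((3,3));b=np.zeros(3);L=[]
    for v in vs:
        o,d=ray(*v);P=np.eye(3)-np.outer(d,d);A+=P;b+=P@o;L.append((P,o))
    X=np.linalg.solve(A,b); return X,max(np.linalg.norm(P@(X-o)) for P,o in L)
def load(n):
    z=np.load(n+".npz");return z["im"],z["K"],z["R"],z["t"]
E
python3 - <<'E'
from h import *
a=load("scene0")[1:];b=load("side0")[1:]
for n,p,q in [("stack",(319,200),(260,257)),("sq",(299,259),(349,228)),("obl",(367,345),(367,195)),("sm",(402,278),(291,203)),("rd",(235,188),(317,327)),("tin",(315,304),(376,211)),("timer",(249,240),(359,288)),("lemon",(394,247),(251,228)),("garlic",(376,231),(238,245)),("mug",(234,155),(258,369))]:
    X,e=tri([(p,*a),(q,*b)]);print(n,X.round(),e.round(1))
E
```

```text
stack [606. 138.  68.] 2.1
sq [471. -21.  62.] 0.8
obl [ 468. -264.   38.] 3.5
sm [ 623. -159.   45.] 0.5
rd [469. 308.  57.] 0.6
tin [ 434. -142.   52.] 3.6
timer [428. 138.  25.] 0.9
lemon [684. -53.  27.] 0.7
garlic [688.  21.  23.] 0.6
mug [520. 435.  75.] 2.3
```

```bash
cat >> h.py <<'E'
def go(x,y,z,yaw=None):
    "shift in tool axes (mm), yaw as direction of tool x; turn about tool z is minus world turn"
    s=ctrl.get_state();q=s["tool_rot"];r=R.from_quat([q[1],q[2],q[3],q[0]])
    M=r.as_matrix();cy=np.arctan2(M[1,0],M[0,0])
    d=np.array([x,y,z])-s["position"]
    az=0 if yaw is None else -((yaw-cy+np.pi)%(2*np.pi)-np.pi)
    print("pos",s["position"].round(1),"yaw",cy.round(4),"tilt",M[2].round(4),"shift",(M.T@d).round(1),"dist",np.linalg.norm(d).round(),"turn z",round(az,4),"t",round(s["time"],2))
E
python3 - <<'E'
from h import *
a=load("scene0")[1:];b=load("side0")[1:]
for n,p,q in [("crock",(281,120),(152,290)),("spoon",(282,75),(152,195)),("bottletop",(311,100),(165,235))]:
    X,e=tri([(p,*a),(q,*b)]);print(n,X.round(),e.round(1))
go(511,292,226)
c=ctrl.read_camera("wrist");print(np.array(c["T_tool_cam"]).round(3))
E
```

```text
crock [657. 412. 154.] 4.9
spoon [654. 390. 278.] 1.2
bottletop [688. 333. 210.] 18.5
pos [190.6 488.9 226.2] yaw 2.7698 tilt [ 1.0e-04 -1.1e-03 -1.0e+00] shift [-3.701e+02 -6.700e+01  2.000e-01] dist 376.0 turn z 0 t 0.15
[[   0.      -0.96    -0.279   74.879]
 [   1.       0.       0.      -0.653]
 [  -0.      -0.279    0.96  -158.245]
 [   0.       0.       0.       1.   ]]
```

Request:
jog_arm([
  [[0, 0, 0, -0.046, -0.0085, 0, 0.09], [0, 0, 0, -0.046, -0.0085, 0, 0.09], [0, 0, 0, -0.046, -0.0085, 0, 0.09], [0, 0, 0, -0.046, -0.0085, 0, 0.09], [0, 0, 0, -0.046, -0.0085, 0, 0.09], [0, 0, 0, -0.046, -0.0085, 0, 0.09], [0, 0, 0, -0.046, -0.0085, 0, 0.09], [0, 0, 0, -0.046, -0.0085, 0, 0.09]],
])

```text
time: 1.0
position: [510.3, 290.8, 226.6]
tool_rot: [-0.0, 0.185, 0.983, 0.0]
wrist_force: [0.2, 0.4, 1.0]
gripper_width: 0.976
grasp_force: 0.0
```

```bash
cat >> h.py <<'E'
def snap(n):
    v=cam("wrist");np.savez(n+".npz",im=v[0],K=v[1],R=v[2],t=v[3]);cv2.imwrite(f"pics/{n}.png",v[0]);return v
E
python3 -c "
from h import *
snap('w1');go(648,122,226)"
```

```text
pos [516.  286.5 226.1] yaw 2.7655 tilt [-4.3e-03 -8.0e-04 -1.0e+00] shift [-183.2 -104.5    1. ] dist 211.0 turn z 0 t 1.05
```

Request:
jog_arm([
  [[0, 0, 0, -0.038, -0.022, 0, 0.09], [0, 0, 0, 0, 0, 0, 0.09]],
])

```text
time: 1.25
position: [538.9, 254.1, 225.9]
tool_rot: [0.0, 0.187, 0.982, -0.001]
wrist_force: [0.2, 1.0, -0.7]
gripper_width: 0.98
grasp_force: 0.0
```

```bash
python3 -c "
from h import *
snap('w2');go(648,122,226)"
```

```text
pos [537.3 256.  226.1] yaw 2.7662 tilt [ 5.e-04 -7.e-04 -1.e+00] shift [-152.1  -84.1    0. ] dist 174.0 turn z 0 t 1.3
```

View pics/w2.png

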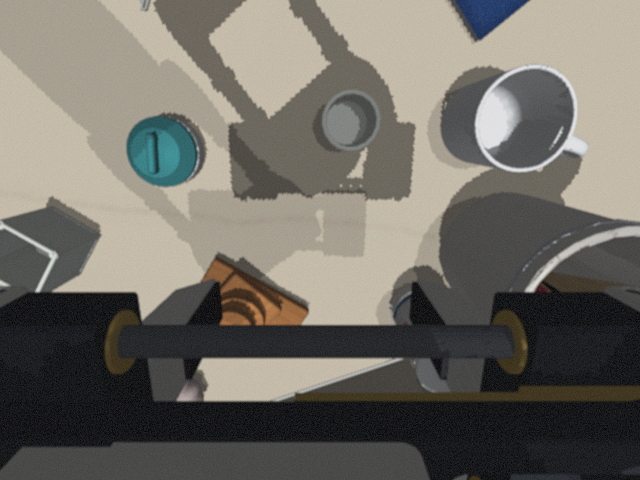

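w2 shows the round pot's rim centred near (350,120) in the arm's shadow, the timer at (165,150), and the stack half hidden behind the bar near (250,300).

Request:
jog_arm([
  [[0, 0, 0, -0.038, -0.021, 0, 0.09], [0, 0, 0, -0.038, -0.021, 0, 0.09], [0, 0, 0, -0.038, -0.021, 0, 0.09], [0, 0, 0, -0.038, -0.021, 0, 0.09], [0, 0, 0, 0, 0, 0, 0.09], [0, 0, 0, 0, 0, 0, 0.09]],
])

```text
time: 1.9
position: [646.9, 124.8, 226.1]
tool_rot: [-0.001, 0.185, 0.983, 0.0]
wrist_force: [0.1, -0.5, -0.1]
gripper_width: 0.977
grasp_force: 0.0
```

```bash
python3 -c "
from h import *
snap('w3');go(648,122,226)"
```

```text
pos [646.5 125.6 226.4] yaw 2.7704 tilt [ 1.3e-03  3.0e-04 -1.0e+00] shift [-2.7 -2.9  0.4] dist 4.0 turn z 0 t 1.95
```

Request:
jog_arm([
  [[0, 0, 0, 0, 0.04, 0, 0.09], [0, 0, 0, 0, 0.02, 0, 0.09], [0, 0, 0, 0, 0, 0, 0.09]],
])

```text
time: 2.25
position: [668.1, 185.1, 226.6]
tool_rot: [-0.0, 0.182, 0.983, 0.001]
wrist_force: [-1.3, -0.3, 0.9]
gripper_width: 0.977
grasp_force: 0.0
```

```bash
python3 -c "
from h import *
snap('w4');go(648,122,226)
i=load('w3')[0];j=load('w4')[0]
cv2.imwrite('pics/w34.png',np.hstack([i[:300,120:520],j[:300,120:520]]))"
```

```text
pos [668.  183.3 226.6] yaw 2.7741 tilt [ 5.e-04  1.e-04 -1.e+00] shift [ -3.4 -64.4   0.6] dist 64.0 turn z 0 t 2.3
```

View pics/w34.png

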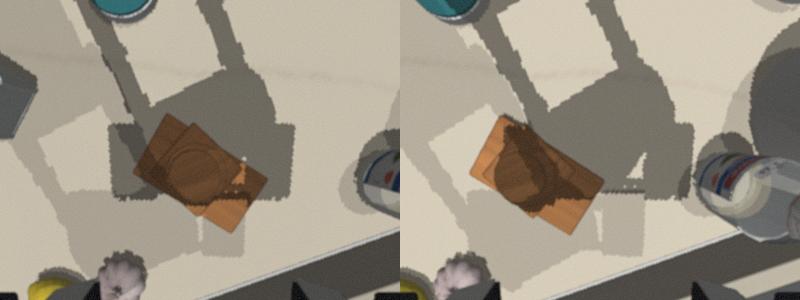

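Picture w34 (crops offset 120 px in x, 400 px apart) shows the stack centred near (315,172) in w3 and (255,172) in w4. The lids overlap in shadow, so I enlarge with contrast stretched.

```bash
python3 -c "
from h import *
L=[]
for n,x in(('w3',240),('w4',176)):
    c=load(n)[0][100:250,x:x+160];l=cv2.cvtColor(cv2.resize(c,None,fx=2.5,fy=2.5,interpolation=cv2.INTER_CUBIC),cv2.COLOR_BGR2LAB)
    l[...,0]=cv2.createCLAHE(4,(4,4)).apply(l[...,0]);L.append(cv2.cvtColor(l,cv2.COLOR_LAB2BGR))
cv2.imwrite('pics/z34.png',np.hstack(L))
for n in('w3','w4'):
    im=load(n)[0];h=cv2.cvtColor(im,cv2.COLOR_BGR2HSV);m=cv2.inRange(h,(3,120,30),(18,255,255))
    m[290:]=0
    cs=max(cv2.findContours(m,0,2)[0],key=cv2.contourArea);print(n,cv2.contourArea(cs),cv2.minAreaRect(cs))
"
```

```text
w3 7725.5 ((319.4820861816406, 172.01382446289062), (119.74055480957031, 74.14213562011719), 33.91743087768555)
w4 7792.0 ((254.65487670898438, 175.27713012695312), (123.9299087524414, 71.05370330810547), 34.79602813720703)
```

View pics/z34.png

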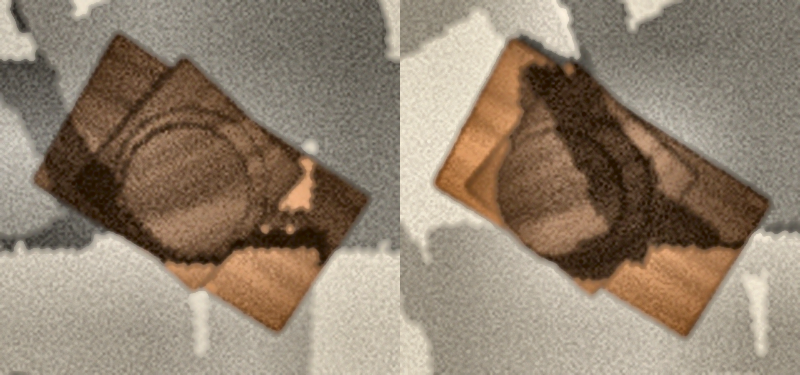

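z34 shows the stack: the small lid's top centred at (187,187) on the left and (562,191) on the right. The oblong's corners are (120,33),(35,182),(279,332),(371,199), and the square's are (184,57),(303,165),(195,290).

Run:
```python
from h import *
a=load("w3")[1:];b=load("w4")[1:]
A=lambda p:((240+p[0]/2.5,100+p[1]/2.5),*a)
B=lambda p:((176+(p[0]-400)/2.5,100+p[1]/2.5),*b)
for n,p,q in [("small",(187,187),(562,191)),("o1",(120,33),(515,38)),("o2",(35,182),(435,185)),("o3",(279,332),(685,337)),("o4",(371,199),(770,203)),("s1",(184,57),(574,62)),("s2",(303,165),(695,185)),("s3",(195,290),(594,293))]:
    X,e=tri([A(p),B(q)]);print(n,X.round(1),e.round(1))
P=[plane(*A(p),19)[:2] for p in((120,33),(35,182),(279,332),(371,199))]
P=np.array(P);print(P.mean(0),[np.linalg.norm(P[i]-P[(i+1)%4]).round(1) for i in range(4)]);d=P[2]-P[1];print("obl yaw",np.arctan2(d[1],d[0]))
S=np.array([plane(*A(p),38)[:2] for p in((184,57),(303,165),(195,290))]);print("sq",(S[0]+S[2])/2,np.linalg.norm(S[0]-S[1]),np.linalg.norm(S[2]-S[1]));d=S[1]-S[0];print("yaw",np.arctan2(d[1],d[0]))
print(plane(*A((187,187)),76),plane(*B((562,191)),76))
go(610,140,140,2.77)
```

```text
small [607.2 138.9  69.2] 0.1
o1 [548.8 134.1  16.4] 0.2
o2 [588.3  81.4  19.3] 0.0
o3 [681.9 150.8  19.4] 0.2
o4 [642.7 203.4  21.8] 0.2
s1 [566.2 153.8  29.2] 0.1
s2 [621.2 180.5  38.6] 2.8
s3 [649.7 125.7  31.6] 0.2
[615.61091832 142.55590784] [np.float64(66.1), np.float64(116.6), np.float64(65.4), np.float64(117.3)]
obl yaw 0.6394428864777183
sq [607.46645399 139.89589934] 59.00747690140188 62.73197186898974
yaw 0.48509918476122377
[606.7221882  139.16695812  76.        ] [606.90446963 140.56033884  76.        ]
pos [668.  183.3 226.6] yaw 2.7741 tilt [ 5.e-04  1.e-04 -1.e+00] shift [ 38.5 -61.2  86.7] dist 113.0 turn z 0.0041 t 2.3
```

Run:
```python
from h import *
a=load("scene0")[1:]
for p in((300,182),(324,182),(312,186)):print(plane(p,*a,0))
go(607,139.5,64,2.77)
```

```text
[662.03237802 336.26507347   0.        ]
[716.7856539  302.47287359   0.        ]
[679.31264978 301.39098627   0.        ]
pos [668.  183.3 226.6] yaw 2.7741 tilt [ 5.e-04  1.e-04 -1.e+00] shift [ 41.1 -62.8 162.7] dist 179.0 turn z 0.0041 t 2.3
```

Request:
jog_arm([
  [[0, 0, 0, 0.021, -0.031, 0.03, 0.09], [0, 0, 0, 0.02, -0.032, 0.03, 0.08], [0, 0, 0, 0, 0, 0.04, 0.075], [0, 0, 0, 0, 0, 0.04, 0.07], [0, 0, 0, 0, 0, 0.023, 0.07], [0, 0, 0, 0, 0, 0, 0.07], [0, 0, 0, 0, 0, 0, 0.035], [0, 0, 0, 0, 0, 0, 0.035]],
])

```text
time: 3.1
position: [609.1, 136.6, 66.0]
tool_rot: [0.002, 0.185, 0.983, 0.001]
wrist_force: [-0.6, -0.3, 0.4]
gripper_width: 0.636
grasp_force: 0.0
```

Request:
jog_arm([
  [[0, 0, 0, 0, 0, 0, 0.035], [0, 0, 0, 0, 0, 0, 0.035], [0, 0, 0, 0, 0, 0, 0.035], [0, 0, 0, 0, 0, 0, 0.035]],
])

```text
time: 3.5
position: [608.9, 136.6, 65.1]
tool_rot: [0.001, 0.185, 0.983, 0.0]
wrist_force: [-0.7, 0.5, 6.5]
gripper_width: 0.467
grasp_force: 30.0
```

Run:
```python
from h import *
s=ctrl.get_state();print(s["gripper_width"]*91.8,s["grasp_force"],s["wrist_force"])
go(623,-159,120)
snap("w5");
```

```text
42.84275283396489 30.001186964254885 [-0.68872557  0.47552345  6.4892885 ]
pos [608.9 136.6  65.1] yaw 2.7698 tilt [-0.0021  0.0013 -1.    ] shift [-120.7 -270.2  -54.9] dist 301.0 turn z 0 t 3.5
```

Request:
jog_arm([
  [[0, 0, 0, 0, 0, -0.03, 0.035], [0, 0, 0, 0, 0, -0.045, 0.035], [0, 0, 0, -0.02, -0.03, -0.03, 0.035], [0, 0, 0, -0.022, -0.04, -0.025, 0.035], [0, 0, 0, -0.024, -0.04, 0, 0.035], [0, 0, 0, -0.024, -0.04, 0, 0.035], [0, 0, 0, -0.024, -0.04, 0, 0.035], [0, 0, 0, -0.024, -0.04, 0, 0.035]],
])

```text
time: 4.35
position: [652.8, -128.0, 192.9]
tool_rot: [0.0, 0.185, 0.983, 0.0]
wrist_force: [0.1, 0.5, -0.6]
gripper_width: 0.461
grasp_force: 30.0
```

Request:
jog_arm([
  [[0, 0, 0, 0, 0, 0, 0.035], [0, 0, 0, 0, 0, 0, 0.035]],
])

```text
time: 4.55
position: [652.5, -127.3, 192.2]
tool_rot: [-0.0, 0.186, 0.983, 0.0]
wrist_force: [-0.5, -0.6, -0.6]
gripper_width: 0.466
grasp_force: 30.0
```

```bash
python3 -c "
from h import *
snap('w6');go(662,-173,195)"
```

```text
pos [ 652.6 -126.   192.5] yaw 2.7692 tilt [ 8.e-04  5.e-04 -1.e+00] shift [-25.9 -40.4  -2.6] dist 48.0 turn z 0 t 4.6
```

Request:
jog_arm([
  [[0, 0, 0, -0.024, -0.04, 0, 0.035], [0, 0, 0, -0.01, -0.02, 0, 0.035], [0, 0, 0, 0, 0, 0, 0.035], [0, 0, 0, 0, 0, 0, 0.035]],
])

```text
time: 5.0
position: [662.8, -192.8, 192.6]
tool_rot: [-0.0, 0.184, 0.983, 0.0]
wrist_force: [-0.5, 0.2, -0.9]
gripper_width: 0.463
grasp_force: 30.0
```

```bash
python3 -c "
from h import *
v=snap('w7');go(662,-173,195)
u=load('w6')
cv2.imwrite('pics/w67.png',np.hstack([u[0][:360,100:500],v[0][:360,180:580]]))"
```

```text
pos [ 662.8 -192.3  192.8] yaw 2.7716 tilt [ 6.e-04  8.e-04 -1.e+00] shift [ 7.7 17.8 -2.2] dist 19.0 turn z 0 t 5.05
```

View pics/w67.png

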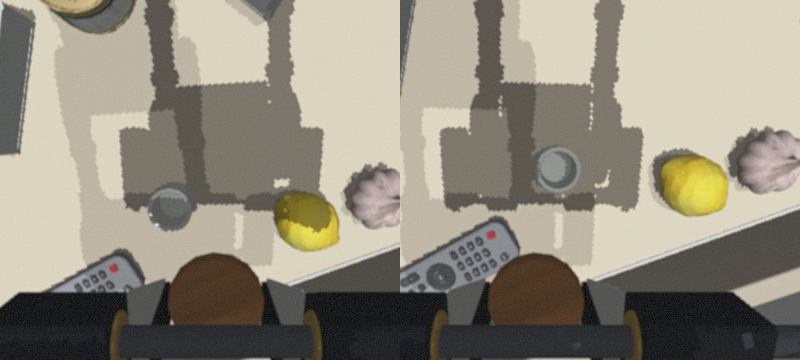

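w67 shows the small pot near (270,207) in w6 and (337,170) in w7. The held lid is level between the pads, with its top edge at row 253 and columns about 268–364 (centre 316).

Run:
```python
from h import *
L=[]
for n,(cx,cy) in(('w6',(270,207)),('w7',(337,170))):
    c=load(n)[0][cy-40:cy+40,cx-40:cx+40]
    b=cv2.resize(c,None,fx=5,fy=5,interpolation=cv2.INTER_CUBIC)
    h=cv2.cvtColor(b,cv2.COLOR_BGR2HSV)
    m=cv2.inRange(cv2.GaussianBlur(h,(9,9),0)[...,1],0,32)
    k=max(cv2.findContours(m,0,2)[0],key=cv2.contourArea);e=cv2.fitEllipse(k);print(n,e,h[200,200],h[10,10])
    hc=cv2.HoughCircles(cv2.medianBlur(cv2.cvtColor(b,6),7),cv2.HOUGH_GRADIENT,1,30,param1=60,param2=25,minRadius=70,maxRadius=140);print(None if hc is None else hc[0][:5])
    cv2.drawContours(b,[k],-1,(0,0,255),1);L.append(b)
cv2.imwrite('pics/z67.png',np.hstack(L))
```

```text
w6 ((216.57546997070312, 176.3455810546875), (240.14295959472656, 348.47393798828125), 39.27493667602539) [ 72  12 104] [ 20  41 125]
None
w7 ((196.39508056640625, 196.25390625), (246.0454559326172, 281.4217529296875), 97.94487762451172) [ 54   8 153] [18 35 95]
[[203.5 187.5 101.1]]
```

View pics/z67.png

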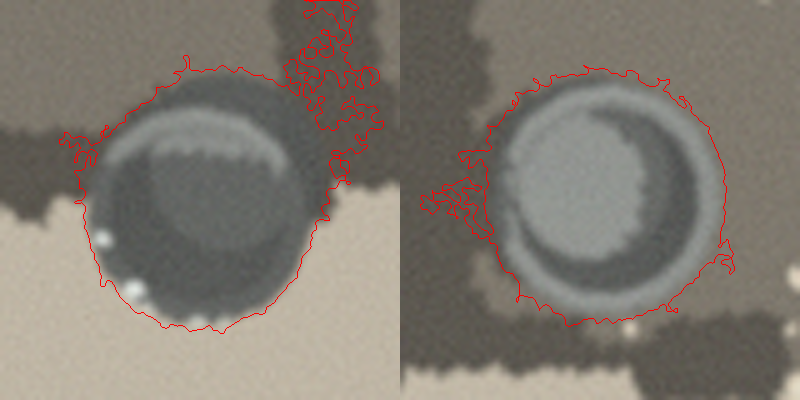

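z67 shows the small pot's rim centred at about (195,215) on the left and (610,200) on the right, outer radius about 113 px in both.

Run:
```python
from h import *
a=load("w6")[1:];b=load("w7")[1:]
p=(269,210);q=(339,170)
print(tri([(p,*a),(q,*b)]),plane(p,*a,50),plane(q,*b,50))
# held lid in tool frame: top plate edge extents, top at z=TCP-? 
for n in('w6','w7'):
    im,K,Rm,t=load(n)
    h=cv2.cvtColor(im,cv2.COLOR_BGR2HSV);m=cv2.inRange(h,(3,100,20),(20,255,255));m[:240]=0;m[295:]=0;m[:,:220]=0;m[:,400:]=0
    k=max(cv2.findContours(m,0,2)[0],key=cv2.contourArea).reshape(-1,2);k=k[k[:,1]<285]
    top=k[(k[:,0]>270)&(k[:,0]<362)]
    e=[top[top[:,0]==c][:,1].min() for c in range(275,358,4) if (top[:,0]==c).any()];cc=[c for c in range(275,358,4) if (top[:,0]==c).any()]
    P=np.array([plane((c,r),K,Rm,t,203)[:2] for c,r in zip(cc,e)])
    A=np.c_[2*P,np.ones(len(P))];s=np.linalg.lstsq(A,(P**2).sum(1),rcond=None)[0];print(n,s[:2],np.sqrt(s[2]+s[0]**2+s[1]**2))
go(662,-173,195)
```

```text
(array([ 624.76882616, -158.42261563,   53.46092673]), np.float64(0.36003609919263957)) [ 624.89455441 -159.1389605    50.        ] [ 625.50370866 -158.27708953   50.        ]
w6 [ 645.72927208 -124.95320281] 18.615582226514306
w7 [ 656.85030979 -191.08424753] 19.48745236931967
pos [ 662.8 -192.3  192.8] yaw 2.7716 tilt [ 6.e-04  8.e-04 -1.e+00] shift [ 7.7 17.8 -2.2] dist 19.0 turn z 0 t 5.05
```

Run:
```python
from h import *
go(628.2,-159.8,52)
```

```text
pos [ 662.8 -192.3  192.8] yaw 2.7716 tilt [ 6.e-04  8.e-04 -1.e+00] shift [ 43.9  17.7 140.8] dist 149.0 turn z 0 t 5.05
```

Request:
jog_arm([
  [[0, 0, 0, 0.022, 0.009, 0.03, 0.035], [0, 0, 0, 0.022, 0.009, 0.04, 0.035], [0, 0, 0, 0, 0, 0.03, 0.035], [0, 0, 0, 0, 0, 0.02, 0.035], [0, 0, 0, 0, 0, 0, 0.035], [0, 0, 0, 0, 0, 0, 0.035]],
])

```text
time: 5.65
position: [628.8, -160.4, 73.5]
tool_rot: [0.0, 0.184, 0.983, 0.0]
wrist_force: [0.5, 0.1, -0.0]
gripper_width: 0.466
grasp_force: 30.0
```

Run:
```python
from h import *
go(628.2,-159.8,52)
```

```text
pos [ 628.8 -160.4   73.5] yaw 2.7714 tilt [-5.e-04  3.e-04 -1.e+00] shift [ 0.8  0.4 21.5] dist 22.0 turn z 0 t 5.65
```

Request:
jog_arm([
  [[0, 0, 0, 0, 0, 0.012, 0.035], [0, 0, 0, 0, 0, 0.006, 0.035], [0, 0, 0, 0, 0, 0.003, 0.035], [0, 0, 0, 0, 0, 0, 0.035]],
])

```text
time: 6.05
position: [628.3, -161.8, 51.7]
tool_rot: [0.0, 0.185, 0.983, 0.0]
wrist_force: [-0.4, -0.6, -1.9]
gripper_width: 0.47
grasp_force: 30.0
```

Request:
jog_arm([
  [[0, 0, 0, 0, 0, 0, 0.06], [0, 0, 0, 0, 0, 0, 0.06], [0, 0, 0, 0, 0, -0.02, 0.06], [0, 0, 0, 0, 0, -0.045, 0.09], [0, 0, 0, 0, 0, -0.05, 0.09], [0, 0, 0, 0, 0, -0.035, 0.09], [0, 0, 0, 0, 0, 0, 0.09], [0, 0, 0, 0, 0, 0, 0.09]],
])

```text
time: 6.85
position: [628.5, -161.8, 202.5]
tool_rot: [0.001, 0.185, 0.983, -0.0]
wrist_force: [-0.3, 0.1, -0.2]
gripper_width: 0.974
grasp_force: 0.0
```

```bash
cat >> h.py <<'E'
def lidmask(v,z,box):
    "wood contour in box (x0,y0,x1,y1): rect and circle at plane z"
    im,K,Rm,t=v;h=cv2.cvtColor(im,cv2.COLOR_BGR2HSV);m=cv2.inRange(h,(3,90,15),(20,255,255))
    w=np.zeros_like(m);x0,y0,x1,y1=box;w[y0:y1,x0:x1]=m[y0:y1,x0:x1]
    k=max(cv2.findContours(w,0,2)[0],key=cv2.contourArea).reshape(-1,2)
    P=np.array([plane(p,K,Rm,t,z)[:2] for p in k],np.float32)
    return k,P
E
python3 - <<'E'
from h import *
v=snap('w8');go(648,122,226)
k,P=lidmask(v,62,(150,80,450,290));print(cv2.minEnclosingCircle(P),cv2.minAreaRect(P))
E
```

```text
pos [ 627.8 -161.6  200.9] yaw 2.7697 tilt [ 1.2e-03  1.0e-04 -1.0e+00] shift [ 84.2 271.5 -24.9] dist 285.0 turn z 0 t 6.9
((625.7535400390625, -161.5056610107422), 21.740516662597656) ((625.5635986328125, -161.33851623535156), (41.592342376708984, 42.592716217041016), 68.69263458251953)
```

Request:
jog_arm([
  [[0, 0, 0, 0.018, 0.039, 0, 0.09], [0, 0, 0, 0.018, 0.039, 0, 0.09], [0, 0, 0, 0.018, 0.039, 0, 0.09], [0, 0, 0, 0.018, 0.039, 0, 0.09], [0, 0, 0, 0.018, 0.039, 0, 0.09], [0, 0, 0, 0.018, 0.039, 0, 0.09], [0, 0, 0, 0, 0, 0, 0.09], [0, 0, 0, 0, 0, 0, 0.09]],
])

```text
time: 7.7
position: [611.8, 96.3, 199.9]
tool_rot: [-0.002, 0.184, 0.983, -0.001]
wrist_force: [-0.2, -0.0, 0.1]
gripper_width: 0.982
grasp_force: 0.0
```

Run:
```python
from h import *
v=snap('w9');go(607,139,200)
```

```text
pos [612.1  95.2 200.2] yaw 2.7703 tilt [ 0.0023 -0.0015 -1.    ] shift [20.7 39.   0.2] dist 44.0 turn z 0 t 7.75
```

Request:
jog_arm([
  [[0, 0, 0, 0.022, 0.039, 0, 0.09], [0, 0, 0, 0.01, 0, 0, 0.09], [0, 0, 0, 0, 0, 0, 0.09]],
])

```text
time: 8.05
position: [596.1, 143.0, 201.1]
tool_rot: [-0.001, 0.185, 0.983, -0.0]
wrist_force: [-0.1, -0.3, -0.0]
gripper_width: 0.982
grasp_force: 0.0
```

Run:
```python
from h import *
snap('w10');go(607,139,44)
L=[]
for n in('w9','w10'):
    im,K,Rm,t=load(n);p=proj((607,139,45),K,Rm,t);print(n,p)
    x,y=(p-[80,75]).round().astype(int);print(x,y)
    c=im[y:y+150,x:x+160];l=cv2.cvtColor(cv2.resize(c,None,fx=2.5,fy=2.5,interpolation=cv2.INTER_CUBIC),cv2.COLOR_BGR2LAB)
    l[...,0]=cv2.createCLAHE(4,(4,4)).apply(l[...,0]);L.append(cv2.cvtColor(l,cv2.COLOR_LAB2BGR))
cv2.imwrite('pics/z910.png',np.hstack(L))
```

```text
pos [596.8 142.2 201.4] yaw 2.7692 tilt [ 5.e-04 -9.e-04 -1.e+00] shift [-10.7   0.8 157.4] dist 158.0 turn z 0 t 8.1
w9 [360.17340639 200.94356857]
280 126
w10 [316.6703701  235.08826977]
237 160
```

View pics/z910.png

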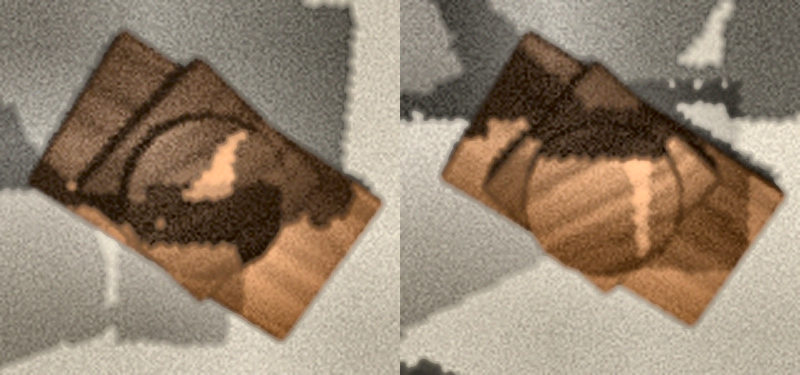

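z910 shows the round lid's top centred at (205,193) on the left and (604,195) on the right, with a square corner at (200,60)/(595,63) and its opposite at (202,300)/(609,292). The oblong's corners are (124,32),(30,183),(282,340),(381,205) on the left.

Run:
```python
from h import *
a=load("w9")[1:];b=load("w10")[1:]
A=lambda p:((280+p[0]/2.5,126+p[1]/2.5),*a)
B=lambda p:((237+(p[0]-400)/2.5,160+p[1]/2.5),*b)
for n,z,p,q in [("round",57,(205,193),(604,195)),("s1",38,(200,60),(595,63)),("s3",38,(202,300),(609,292)),("o1",19,(124,32),(529,33)),("o2",19,(30,183),(443,178)),("o3",19,(282,340),(691,326)),("o4",19,(381,205),(783,195))]:
    X,e=tri([A(p),B(q)]);print(n,X.round(1),e.round(1),plane(*A(p),z).round(1)[:2],plane(*B(q),z).round(1)[:2])
print("s2,s4",plane(*B((718,180)),38),plane(*B((483,187)),38))
go(607,139,44.5)
```

```text
round [609.2 139.8  47.6] 0.3 [606.9 139.2] [607.  140.8]
s1 [566.3 153.6  37.4] 0.6 [566.8 153.7] [565.6 153.5]
s3 [650.2 126.2  32.9] 0.2 [648.3 126.1] [648.5 126.9]
o1 [549.1 133.4  15. ] 0.1 [549.1 133.3] [548.7 133.8]
o2 [588.1  80.8  17. ] 0.3 [587.6  81. ] [588.   81.4]
o3 [681.1 150.3  20.2] 0.0 [681.7 150.4] [681.6 150.2]
o4 [644.2 202.7  15.2] 0.4 [643.5 202. ] [642.4 202.2]
s2,s4 [621.8593509  179.97404676  38.        ] [593.05160421  98.63274919  38.        ]
pos [596.8 142.2 201.4] yaw 2.7692 tilt [ 5.e-04 -9.e-04 -1.e+00] shift [-10.7   0.8 156.9] dist 157.0 turn z 0 t 8.1
```

Request:
jog_arm([
  [[0, 0, 0, -0.01, 0.0015, 0.04, 0.085], [0, 0, 0, 0, 0, 0.045, 0.08], [0, 0, 0, 0, 0, 0.04, 0.08], [0, 0, 0, 0, 0, 0.022, 0.08], [0, 0, 0, 0, 0, 0.008, 0.08], [0, 0, 0, 0, 0, 0, 0.07], [0, 0, 0, 0, 0, 0, 0.047], [0, 0, 0, 0, 0, 0, 0.047]],
])

```text
time: 8.9
position: [608.2, 141.1, 48.6]
tool_rot: [0.002, 0.185, 0.983, 0.0]
wrist_force: [-0.2, -0.3, -0.7]
gripper_width: 0.663
grasp_force: 0.0
```

Request:
jog_arm([
  [[0, 0, 0, 0, 0, 0, 0.047], [0, 0, 0, 0, 0, 0, 0.047], [0, 0, 0, 0, 0, 0, 0.047], [0, 0, 0, 0, 0, 0, 0.047]],
])

```text
time: 9.3
position: [607.9, 141.2, 48.4]
tool_rot: [0.002, 0.185, 0.983, 0.0]
wrist_force: [-1.0, -1.5, 6.7]
gripper_width: 0.6
grasp_force: 30.0
```

Run:
```python
from h import *
go(500,280,180)
```

```text
pos [607.9 141.2  48.4] yaw 2.77 tilt [-0.0029  0.0011 -1.    ] shift [ 150.6   90.3 -131.9] dist 220.0 turn z 0 t 9.3
```

Request:
jog_arm([
  [[0, 0, 0, 0, 0, -0.03, 0.047], [0, 0, 0, 0, 0, -0.045, 0.047], [0, 0, 0, 0.02, 0.01, -0.035, 0.047], [0, 0, 0, 0.034, 0.024, -0.02, 0.047], [0, 0, 0, 0.038, 0.027, 0, 0.047], [0, 0, 0, 0.038, 0.027, 0, 0.047], [0, 0, 0, 0.02, 0.015, 0, 0.047], [0, 0, 0, 0, 0, 0, 0.047]],
])

```text
time: 10.1
position: [502.3, 294.7, 177.2]
tool_rot: [-0.0, 0.183, 0.983, 0.0]
wrist_force: [-0.1, -0.7, 0.2]
gripper_width: 0.594
grasp_force: 30.0
```

Request:
jog_arm([
  [[0, 0, 0, 0, 0, 0, 0.047], [0, 0, 0, 0, 0, 0, 0.047]],
])

```text
time: 10.3
position: [505.2, 290.9, 176.8]
tool_rot: [0.0, 0.185, 0.983, -0.0]
wrist_force: [-0.1, -0.0, -0.2]
gripper_width: 0.595
grasp_force: 30.0
```

Run:
```python
from h import *
snap('w11');go(469,308,180)
L=[]
for n in('w2','w11'):
    im,K,Rm,t=load(n);p=proj((469,308,65),K,Rm,t)
    x,y=(p-[40,40]).round().astype(int);print(n,p,x,y)
    L.append(cv2.resize(im[y:y+80,x:x+80],None,fx=5,fy=5,interpolation=cv2.INTER_CUBIC))
L=np.hstack(L);cv2.imwrite('pics/z11.png',cv2.convertScaleAbs(L,None,1.5))
im,K,Rm,t=load('w11')
h=cv2.cvtColor(im,cv2.COLOR_BGR2HSV);m=cv2.inRange(h,(3,90,15),(20,255,255));m[:200]=0
e=[(c,np.nonzero(m[:,c])[0].min()) for c in range(270,370,10) if m[:,c].any()];print(e)
P=np.array([plane(p,K,Rm,t,ctrl.get_state()["position"][2]+8.6)[:2] for p in e]);s=ctrl.get_state()["position"][:2]
X=np.array([np.cos(2.77),np.sin(2.77)]);Y=np.array([X[1],-X[0]]);print(((P-s)@np.c_[X,Y]).round(1))
```

```text
pos [505.3 290.7 176.7] yaw 2.7684 tilt [-3.e-04 -0.e+00 -1.e+00] shift [40.1  2.9 -3.3] dist 40.0 turn z 0 t 10.35
w2 [345.76315968 122.15632276] 306 82
w11 [320.08829805 183.68621275] 280 144
[(270, np.int64(269)), (280, np.int64(259)), (290, np.int64(254)), (300, np.int64(250)), (310, np.int64(249)), (320, np.int64(248)), (330, np.int64(250)), (340, np.int64(253)), (350, np.int64(259)), (360, np.int64(268))]
[[ 18.4 -20.5]
 [ 23.  -16. ]
 [ 25.3 -11.6]
 [ 27.1  -7.2]
 [ 27.6  -2.9]
 [ 28.    1.5]
 [ 27.1   5.8]
 [ 25.7  10.2]
 [ 23.   14.6]
 [ 18.8  19.1]]
```

View pics/z11.png

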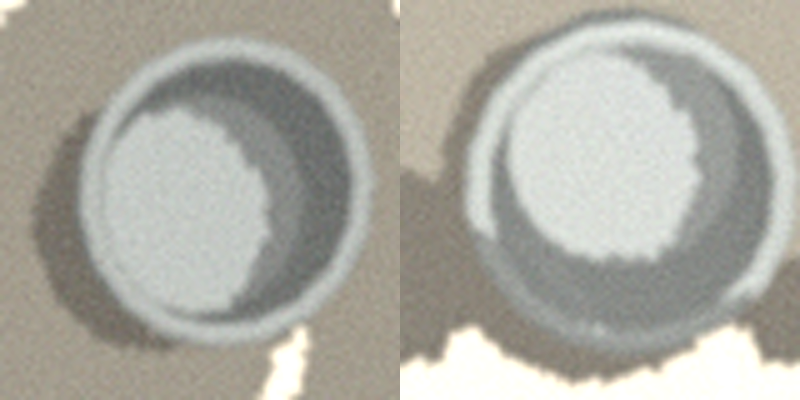

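z11 shows the round pot's rim: outer box 80–372 × 36–345 on the left, and 466–793 × 18–348 on the right.

Run:
```python
from h import *
a=load("w2")[1:];b=load("w11")[1:]
p=(306+226/5,82+190.5/5);q=(280+229.5/5,144+183/5)
print(tri([(p,*a),(q,*b)]),plane(p,*a,65),plane(q,*b,65))
X=plane(q,*b,65);go(X[0],X[1],70.5)
```

```text
(array([468.98298977, 312.93294047,  61.88767428]), np.float64(0.22438013566125156)) [469.13504316 312.78973375  65.        ] [468.44322578 312.82557923  65.        ]
pos [505.3 290.7 176.7] yaw 2.7684 tilt [-3.e-04 -0.e+00 -1.e+00] shift [ 42.4   7.2 106.2] dist 115.0 turn z 0 t 10.35
```

Request:
jog_arm([
  [[0, 0, 0, 0.022, 0.004, 0.02, 0.047], [0, 0, 0, 0.02, 0.003, 0.03, 0.047], [0, 0, 0, 0, 0, 0.025, 0.047], [0, 0, 0, 0, 0, 0.01, 0.047], [0, 0, 0, 0, 0, 0, 0.047], [0, 0, 0, 0, 0, 0, 0.047]],
])

```text
time: 10.95
position: [469.3, 313.2, 92.6]
tool_rot: [0.001, 0.185, 0.983, 0.0]
wrist_force: [0.1, 0.9, -0.4]
gripper_width: 0.592
grasp_force: 30.0
```

Request:
jog_arm([
  [[0, 0, 0, 0, 0, 0.012, 0.047], [0, 0, 0, 0, 0, 0.006, 0.047], [0, 0, 0, 0, 0, 0.004, 0.047], [0, 0, 0, 0, 0, 0, 0.047]],
])

```text
time: 11.35
position: [467.7, 313.3, 69.1]
tool_rot: [-0.0, 0.185, 0.983, -0.0]
wrist_force: [0.3, -0.8, -0.3]
gripper_width: 0.595
grasp_force: 30.0
```

Release, rise, and check.

Request:
jog_arm([
  [[0, 0, 0, 0, 0, 0, 0.072], [0, 0, 0, 0, 0, 0, 0.072], [0, 0, 0, 0, 0, -0.02, 0.072], [0, 0, 0, 0, 0, -0.045, 0.09], [0, 0, 0, 0, 0, -0.04, 0.09], [0, 0, 0, 0, 0, -0.03, 0.09], [0, 0, 0, 0, 0, 0, 0.09], [0, 0, 0, 0, 0, 0, 0.09]],
])

```text
time: 12.15
position: [468.1, 313.6, 205.4]
tool_rot: [0.001, 0.185, 0.983, 0.001]
wrist_force: [-0.2, -1.0, 0.3]
gripper_width: 0.985
grasp_force: 0.0
```

Run:
```python
from h import *
v=snap('w12')
k,P=lidmask(v,77,(150,80,450,290));print(cv2.minEnclosingCircle(P),cv2.minAreaRect(P))
go(607.4,139.7,190,np.pi/2+0.456)
go(607.4,139.7,190,np.pi+0.456)
go(607.4,139.7,190,0.456)
print(ctrl.get_state()["joints"])
```

```text
((468.3907470703125, 312.71875), 27.78253746032715) ((468.3784484863281, 312.5494079589844), (54.08161163330078, 54.010589599609375), 68.69284057617188)
pos [467.6 313.3 204.2] yaw 2.7698 tilt [ 6.e-04 -6.e-04 -1.e+00] shift [-193.4 -110.9   14.1] dist 223.0 turn z 0.743 t 12.2
pos [467.6 313.3 204.2] yaw 2.7698 tilt [ 6.e-04 -6.e-04 -1.e+00] shift [-193.4 -110.9   14.1] dist 223.0 turn z -0.8278 t 12.2
pos [467.6 313.3 204.2] yaw 2.7698 tilt [ 6.e-04 -6.e-04 -1.e+00] shift [-193.4 -110.9   14.1] dist 223.0 turn z 2.3138 t 12.2
[ 4.54179276e-01  4.29692380e-01  1.45322093e+00  3.38216270e-05
  1.25946743e+00 -7.44809790e-01]
```

Request:
jog_arm([
  [[0, 0, 0, -0.0387, -0.0222, 0, 0.09], [0, 0, 0, -0.0387, -0.0222, 0, 0.09], [0, 0, 0, -0.0387, -0.0222, 0, 0.09], [0, 0, 0, -0.0387, -0.0222, 0, 0.09], [0, 0, 0, -0.0387, -0.0222, 0, 0.09], [0, 0, -0.138, 0, 0, 0, 0.09], [0, 0, -0.138, 0, 0, 0, 0.09], [0, 0, -0.138, 0, 0, 0, 0.09]],
])

```text
time: 13.0
position: [607.3, 139.1, 202.3]
tool_rot: [-0.002, -0.023, 1.0, -0.0]
wrist_force: [-0.1, -0.3, 0.2]
gripper_width: 0.981
grasp_force: 0.0
```

Request:
jog_arm([
  [[0, 0, -0.138, 0, 0, 0, 0.09], [0, 0, -0.138, 0, 0, 0, 0.09], [0, 0, -0.138, 0, 0, 0, 0.09], [0, 0, 0, 0, 0, 0, 0.09], [0, 0, 0, 0, 0, 0, 0.09]],
])

```text
time: 13.5
position: [607.4, 139.8, 203.4]
tool_rot: [-0.001, -0.224, 0.975, 0.0]
wrist_force: [-1.0, 0.5, -1.0]
gripper_width: 0.979
grasp_force: 0.0
```

Run:
```python
from h import *
v=snap('w13');go(607.4,139.7,28,np.pi+.456)
im,K,Rm,t=v;c=cv2.resize(im[130:300,200:440],None,fx=2.5,fy=2.5,interpolation=cv2.INTER_CUBIC)
l=cv2.cvtColor(c,cv2.COLOR_BGR2LAB);l[...,0]=cv2.createCLAHE(4,(4,4)).apply(l[...,0]);cv2.imwrite('pics/z13.png',cv2.cvtColor(l,cv2.COLOR_LAB2BGR))
```

```text
pos [607.6 139.7 203.7] yaw -2.6887 tilt [ 1.6e-03  7.0e-04 -1.0e+00] shift [-1.000e-01 -1.000e-01  1.757e+02] dist 176.0 turn z -0.0031 t 13.55
```

View pics/z13.png

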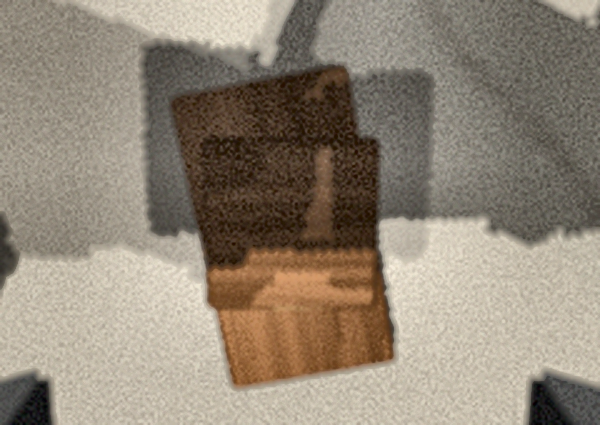

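z13 shows the square lid aligned with the gripper, spanning about x 205–378 and y 138–308, centred between the fingers.

Request:
jog_arm([
  [[0, 0, 0, 0, 0, 0.04, 0.0918], [0, 0, 0, 0, 0, 0.045, 0.0918], [0, 0, 0, 0, 0, 0.045, 0.0918], [0, 0, 0, 0, 0, 0.03, 0.0918], [0, 0, 0, 0, 0, 0.015, 0.09], [0, 0, 0, 0, 0, 0, 0.08], [0, 0, 0, 0, 0, 0, 0.055], [0, 0, 0, 0, 0, 0, 0.055]],
])

```text
time: 14.35
position: [609.4, 140.0, 31.9]
tool_rot: [0.002, -0.226, 0.974, -0.0]
wrist_force: [0.1, -0.3, -0.3]
gripper_width: 0.768
grasp_force: 0.0
```

Request:
jog_arm([
  [[0, 0, 0, 0, 0, 0, 0.055], [0, 0, 0, 0, 0, 0, 0.055], [0, 0, 0, 0, 0, 0, 0.055], [0, 0, 0, 0, 0, 0, 0.055]],
])

```text
time: 14.75
position: [609.1, 140.0, 31.7]
tool_rot: [0.002, -0.226, 0.974, -0.0]
wrist_force: [-0.1, 0.8, 7.1]
gripper_width: 0.694
grasp_force: 30.0
```

Run:
```python
from h import *
X=np.array([np.cos(-2.69),np.sin(-2.69)]);T=np.array([471,-21])-40*X
print(T);go(T[0],T[1],180)
```

```text
[506.99012845  -3.54403671]
pos [609.1 140.   31.7] yaw -2.6854 tilt [-0.0033 -0.0011 -1.    ] shift [ 154.4  -84.1 -148.8] dist 230.0 turn z 0 t 14.75
```

Request:
jog_arm([
  [[0, 0, 0, 0, 0, -0.025, 0.055], [0, 0, 0, 0, 0, -0.04, 0.055], [0, 0, 0, 0.016, -0.008, -0.04, 0.055], [0, 0, 0, 0.03, -0.016, -0.03, 0.055], [0, 0, 0, 0.036, -0.02, -0.014, 0.055], [0, 0, 0, 0.036, -0.02, 0, 0.055], [0, 0, 0, 0.026, -0.014, 0, 0.055], [0, 0, 0, 0.01, -0.006, 0, 0.055]],
])

```text
time: 15.55
position: [505.2, -5.2, 179.4]
tool_rot: [0.0, -0.225, 0.974, -0.0]
wrist_force: [0.9, -0.1, -1.0]
gripper_width: 0.691
grasp_force: 30.0
```

Request:
jog_arm([
  [[0, 0, 0, 0, 0, 0, 0.055], [0, 0, 0, 0, 0, 0, 0.055]],
])

```text
time: 15.75
position: [507.4, -3.0, 179.0]
tool_rot: [0.001, -0.226, 0.974, 0.0]
wrist_force: [-0.2, -0.3, 0.0]
gripper_width: 0.694
grasp_force: 30.0
```

Run:
```python
from h import *
snap('w14');go(471,-21,180)
```

```text
pos [507.5  -2.7 178.8] yaw -2.6849 tilt [-8.e-04  0.e+00 -1.e+00] shift [40.8 -0.3 -1.2] dist 41.0 turn z 0 t 15.8
```

Request:
jog_arm([
  [[0, 0, 0, 0.01, 0.045, 0, 0.055], [0, 0, 0, 0, 0, 0, 0.055], [0, 0, 0, 0, 0, 0, 0.055]],
])

```text
time: 16.1
position: [478.2, 34.0, 178.7]
tool_rot: [0.0, -0.228, 0.974, 0.0]
wrist_force: [-0.3, -0.8, -1.2]
gripper_width: 0.696
grasp_force: 30.0
```

Run:
```python
from h import *
snap('w15');go(471,-21,180)
L=[]
for n in('w14','w15'):
    im,K,Rm,t=load(n);p=proj((471,-21,70),K,Rm,t)
    x=int(p[0]-80);y=150;print(n,p,x,y-60)
    L.append(cv2.resize(im[90:310,x:x+160],None,fx=2.5,fy=2.5,interpolation=cv2.INTER_CUBIC))
cv2.imwrite('pics/z15.png',cv2.convertScaleAbs(np.hstack(L),None,1.3))
```

```text
pos [478.6  33.3 178.8] yaw -2.6834 tilt [-7.e-04 -4.e-04 -1.e+00] shift [ 30.9 -45.3  -1.2] dist 55.0 turn z 0 t 16.15
w14 [316.43010269 183.92788729] 236 90
w15 [254.4431274  197.39183863] 174 90
```

View pics/z15.png

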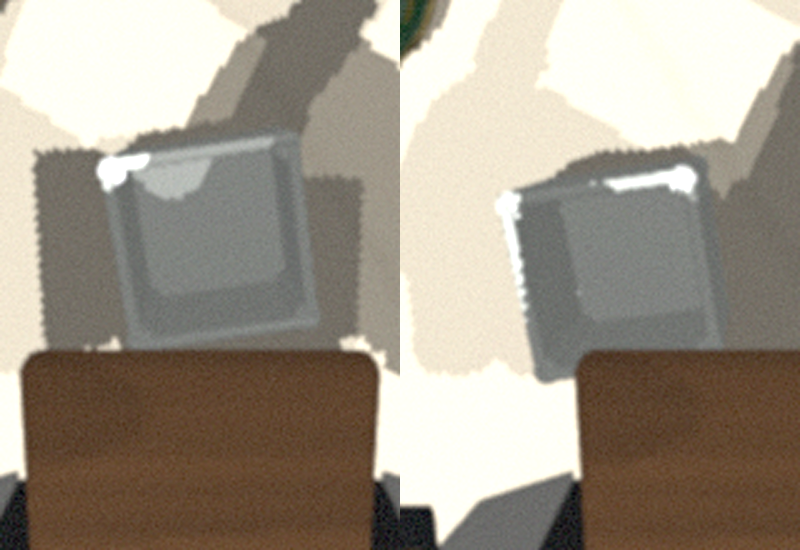

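z15 shows the square pot's rim corners at (97,162),(299,132),(319,322),(128,350) on the left and (498,197),(697,165),(541,381) on the right. The held lid's far edge is at y=350, straight and level in the gripper.

Run:
```python
from h import *
a=load("w14")[1:];b=load("w15")[1:]
A=lambda p:((236+p[0]/2.5,90+p[1]/2.5),*a)
B=lambda p:((174+(p[0]-400)/2.5,90+p[1]/2.5),*b)
for p,q in(((97,162),(498,197)),((299,132),(697,165)),((128,350),(541,381))): print(tri([A(p),B(q)]))
P=np.array([plane(*A(p),70)[:2] for p in((97,162),(299,132),(319,322),(128,350))]);Q=np.array([plane(*B(p),70)[:2] for p in((498,197),(697,165),(541,381))])
print(P.round(1),P.mean(0),Q.round(1),(Q[1]+Q[2])/2,[np.linalg.norm(P[i]-P[(i+1)%4]).round(1) for i in range(4)])
for d in(P[1]-P[0],P[2]-P[3],Q[1]-Q[0]):print("TR-TL dir",np.arctan2(d[1],d[0]))
for d in(P[3]-P[0],P[2]-P[1],Q[2]-Q[0]):print("down dir",np.arctan2(d[1],d[0])+np.pi/2)
# held lid edge in tool frame (pose of w14)
s=np.array([507.5,-2.7]);X=np.array([np.cos(-2.685),np.sin(-2.685)]);Y=np.array([X[1],-X[0]])
for p in((60,350),(200,350),(340,350),(22,370),(378,370)):print(((plane(*A(p),178.8+6.3)[:2]-s)@np.c_[X,Y]).round(1))
```

```text
(array([466.05144451, -57.32115753,  64.82383643]), np.float64(0.12996660959446815))
(array([432.11933147,  -8.3191092 ,  63.27190937]), np.float64(0.3191471058706272))
(array([515.90958833, -24.85958622,  56.75473079]), np.float64(0.20106181750807886))
[[465.5 -57. ]
 [432.6  -8.8]
 [478.9  22.5]
 [512.2 -25.6]] [472.2577998  -17.22733257] [[465.1 -56.2]
 [431.3  -8.3]
 [511.1 -23.6]] [471.22522678 -15.95461805] [np.float64(58.3), np.float64(55.9), np.float64(58.5), np.float64(56.3)]
TR-TL dir 2.1698968500352755
TR-TL dir 2.1764724351456666
TR-TL dir 2.1851773454335737
down dir 2.1635153842753554
down dir 2.1658607889001384
down dir 2.1868390976041616
[ 36.1 -25.1]
[36.1 -0.9]
[36.1 23.4]
[ 32.5 -31.9]
[32.5 30.2]
```

Request:
jog_arm([
  [[0, 0, -0.145, 0, 0, 0, 0.055], [0, 0, 0, 0, 0, 0, 0.055], [0, 0, 0, 0, 0, 0, 0.055]],
])

```text
time: 16.45
position: [478.4, 32.3, 178.6]
tool_rot: [0.0, -0.294, 0.956, 0.0]
wrist_force: [0.4, -0.1, -0.2]
gripper_width: 0.69
grasp_force: 30.0
```

Run:
```python
from h import *
go(474.5,-15.1,76.5,-2.539)
```

```text
pos [478.4  32.3 178.6] yaw -2.5441 tilt [-2.e-04 -0.e+00 -1.e+00] shift [ 30.  -37.  102.1] dist 113.0 turn z -0.0051 t 16.45
```

Request:
jog_arm([
  [[0, 0, -0.005, 0.015, -0.019, 0, 0.055], [0, 0, 0, 0.015, -0.018, 0.03, 0.055], [0, 0, 0, 0, 0, 0.03, 0.055], [0, 0, 0, 0, 0, 0.02, 0.055], [0, 0, 0, 0, 0, 0, 0.055], [0, 0, 0, 0, 0, 0, 0.055]],
])

```text
time: 17.05
position: [474.6, -15.1, 99.0]
tool_rot: [0.0, -0.298, 0.955, 0.0]
wrist_force: [-0.4, 0.5, -1.1]
gripper_width: 0.69
grasp_force: 30.0
```

Run:
```python
from h import *
go(474.5,-15.1,76.5,-2.539)
```

```text
pos [474.6 -15.1  99. ] yaw -2.5371 tilt [-0.e+00  1.e-04 -1.e+00] shift [ 0.1  0.1 22.5] dist 23.0 turn z 0.0019 t 17.05
```

Request:
jog_arm([
  [[0, 0, 0, 0, 0, 0.012, 0.055], [0, 0, 0, 0, 0, 0.007, 0.055], [0, 0, 0, 0, 0, 0.003, 0.055], [0, 0, 0, 0, 0, 0, 0.055]],
])

```text
time: 17.45
position: [474.4, -14.9, 77.0]
tool_rot: [0.0, -0.298, 0.954, -0.0]
wrist_force: [0.0, 0.8, -0.7]
gripper_width: 0.693
grasp_force: 30.0
```

Request:
jog_arm([
  [[0, 0, 0, 0, 0, 0, 0.08], [0, 0, 0, 0, 0, 0, 0.08], [0, 0, 0, 0, 0, -0.02, 0.08], [0, 0, 0, 0, 0, -0.045, 0.09], [0, 0, 0, 0, 0, -0.04, 0.09], [0, 0, 0, 0, 0, -0.03, 0.09], [0, 0, 0, 0, 0, 0, 0.09], [0, 0, 0, 0, 0, 0, 0.09]],
])

```text
time: 18.25
position: [474.3, -15.0, 212.3]
tool_rot: [0.001, -0.298, 0.954, -0.0]
wrist_force: [-0.5, -0.2, 0.0]
gripper_width: 0.98
grasp_force: 0.0
```

Run:
```python
from h import *
v=snap('w16')
k,P=lidmask(v,82,(150,80,470,290));print(cv2.minAreaRect(P))
go(615.4,141.8,190,0.633+np.pi)
```

```text
((472.2744445800781, -17.412078857421875), (63.29248046875, 63.05569076538086), 34.73686981201172)
pos [473.7 -14.9 211.3] yaw -2.5355 tilt [ 4.e-04  6.e-04 -1.e+00] shift [-205.7   48.    21.2] dist 212.0 turn z -0.0269 t 18.3
```

Request:
jog_arm([
  [[0, 0, 0, -0.041, 0.0096, 0, 0.09], [0, 0, 0, -0.041, 0.0096, 0, 0.09], [0, 0, 0, -0.041, 0.0096, 0, 0.09], [0, 0, 0, -0.041, 0.0096, 0, 0.09], [0, 0, 0, -0.041, 0.0096, 0, 0.0918], [0, 0, -0.027, 0, 0, 0, 0.0918], [0, 0, 0, 0, 0, 0, 0.0918], [0, 0, 0, 0, 0, 0, 0.0918]],
])

```text
time: 19.1
position: [614.4, 140.6, 210.6]
tool_rot: [-0.001, -0.311, 0.95, 0.0]
wrist_force: [-1.0, 0.1, 0.1]
gripper_width: 1.005
grasp_force: 0.0
```

Run:
```python
from h import *
v=snap('w17')
k,P=lidmask(v,19,(150,80,470,295));r=cv2.minAreaRect(P);print(r,np.radians(r[2]),k.max(0),k.min(0))
go(r[0][0],r[0][1],10,0.633+np.pi)
```

```text
((614.61279296875, 141.24459838867188), (118.55733489990234, 67.33407592773438), 36.52439880371094) 0.6374710164362339 [351 272] [281 154]
pos [614.5 140.4 211.2] yaw -2.5097 tilt [ 1.5e-03  7.0e-04 -1.0e+00] shift [ -0.9   0.5 201.2] dist 201.0 turn z -0.0011 t 19.15
```

Request:
jog_arm([
  [[0, 0, 0, 0, 0, 0.045, 0.0918], [0, 0, 0, 0, 0, 0.045, 0.0918], [0, 0, 0, 0, 0, 0.045, 0.0918], [0, 0, 0, 0, 0, 0.04, 0.0918], [0, 0, 0, 0, 0, 0.02, 0.0918], [0, 0, 0, 0, 0, 0.009, 0.0918], [0, 0, 0, 0, 0, 0, 0.0918], [0, 0, 0, 0, 0, 0, 0.0918]],
])

```text
time: 19.95
position: [616.3, 141.0, 9.3]
tool_rot: [0.001, -0.311, 0.95, -0.0]
wrist_force: [1.0, 0.1, -0.3]
gripper_width: 0.996
grasp_force: 0.0
```

Request:
jog_arm([
  [[0, 0, 0, 0, 0, 0, 0.06], [0, 0, 0, 0, 0, 0, 0.06], [0, 0, 0, 0, 0, 0, 0.06], [0, 0, 0, 0, 0, 0, 0.06], [0, 0, 0, 0, 0, 0, 0.06], [0, 0, 0, 0, 0, 0, 0.06]],
])

```text
time: 20.55
position: [615.6, 141.5, 8.4]
tool_rot: [0.0, -0.311, 0.95, -0.0]
wrist_force: [-1.8, 0.9, 6.0]
gripper_width: 0.736
grasp_force: 30.0
```

Run:
```python
from h import *
go(614.6,141.2,9)
a=load("scene0")[1:]
P=np.array([plane(p,*a,50)[:2] for p in((334,335),(398,334),(400,354),(332,354))]);print(P.round(0),P.mean(0))
X=np.array([np.cos(-2.51),np.sin(-2.51)]);T=np.array([468,-264])-60*X;print(T);go(T[0],T[1],190)
```

```text
pos [615.6 141.5   8.4] yaw -2.5083 tilt [-8.e-04 -3.e-04 -1.e+00] shift [ 0.9  0.4 -0.6] dist 1.0 turn z 0 t 20.55
[[ 429. -224.]
 [ 525. -279.]
 [ 501. -317.]
 [ 404. -259.]] [ 464.49493995 -269.49179297]
[ 516.42529082 -228.57414491]
pos [615.6 141.5   8.4] yaw -2.5083 tilt [-8.e-04 -3.e-04 -1.e+00] shift [ 298.8 -239.7 -181.8] dist 424.0 turn z 0 t 20.55
```

Request:
jog_arm([
  [[0, 0, 0, 0, 0, -0.025, 0.06], [0, 0, 0, 0, 0, -0.045, 0.06], [0, 0, 0, 0, 0, -0.05, 0.06], [0, 0, 0, 0.02, -0.019, -0.04, 0.06], [0, 0, 0, 0.033, -0.032, -0.02, 0.06], [0, 0, 0, 0.033, -0.032, 0, 0.06], [0, 0, 0, 0.033, -0.032, 0, 0.06], [0, 0, 0, 0.033, -0.032, 0, 0.06]],
])

```text
time: 21.35
position: [579.0, -68.6, 187.5]
tool_rot: [-0.0, -0.312, 0.95, 0.0]
wrist_force: [0.9, 0.3, -0.7]
gripper_width: 0.736
grasp_force: 30.0
```

Request:
jog_arm([
  [[0, 0, 0, 0.033, -0.032, 0, 0.06], [0, 0, 0, 0.033, -0.032, 0, 0.06], [0, 0, 0, 0.03, -0.029, 0, 0.06], [0, 0, 0.14, 0, 0, 0, 0.06], [0, 0, 0.14, 0, 0, 0, 0.06], [0, 0, 0.14, 0, 0, 0, 0.06], [0, 0, 0.14, 0, 0, 0, 0.06], [0, 0, 0.14, 0, 0, 0, 0.06]],
])

```text
time: 22.15
position: [557.1, -198.8, 187.1]
tool_rot: [-0.001, 0.036, 0.999, 0.0]
wrist_force: [-0.0, -0.5, -1.4]
gripper_width: 0.739
grasp_force: 30.0
```

Request:
jog_arm([
  [[0, 0, 0.14, 0, 0, 0, 0.06], [0, 0, 0.14, 0, 0, 0, 0.06], [0, 0, 0.14, 0, 0, 0, 0.06], [0, 0, 0.034, 0, 0, 0, 0.06], [0, 0, 0, 0, 0, 0, 0.06], [0, 0, 0, 0, 0, 0, 0.06]],
])

```text
time: 22.75
position: [557.3, -198.8, 187.3]
tool_rot: [-0.0, 0.257, 0.966, 0.0]
wrist_force: [0.1, 0.4, -2.0]
gripper_width: 0.737
grasp_force: 30.0
```

Run:
```python
from h import *
snap('w18');go(557,-199,190,2.62)
```

```text
pos [ 557.3 -198.8  187.4] yaw 2.6218 tilt [ 5.e-04  0.e+00 -1.e+00] shift [ 0.2 -0.3 -2.6] dist 3.0 turn z 0.0018 t 22.8
```

Request:
jog_arm([
  [[0, 0, 0, 0, 0.04, 0, 0.06], [0, 0, 0, 0, 0, 0, 0.06], [0, 0, 0, 0, 0, 0, 0.06]],
])

```text
time: 23.1
position: [577.5, -163.5, 187.5]
tool_rot: [-0.0, 0.256, 0.967, -0.0]
wrist_force: [0.0, -0.6, -0.8]
gripper_width: 0.737
grasp_force: 30.0
```

Run:
```python
from h import *
snap('w19');go(557,-199,190,2.62)
L=[]
for n in('w18','w19'):
    im,K,Rm,t=load(n);p=proj((468,-264,50),K,Rm,t)
    x=max(0,int(p[0]-70));print(n,p,x)
    L.append(cv2.resize(im[30:270,x:x+160],None,fx=2.5,fy=2.5,interpolation=cv2.INTER_CUBIC))
cv2.imwrite('pics/z19.png',cv2.convertScaleAbs(np.hstack(L),None,1.0))
```

```text
pos [ 577.2 -164.1  187.5] yaw 2.6221 tilt [ 3.e-04 -4.e-04 -1.e+00] shift [  0.2 -40.3  -2.5] dist 40.0 turn z 0.0021 t 23.15
w18 [190.83546457 173.17035315] 120
w19 [140.57119329 172.88008911] 70
```

View pics/z19.png

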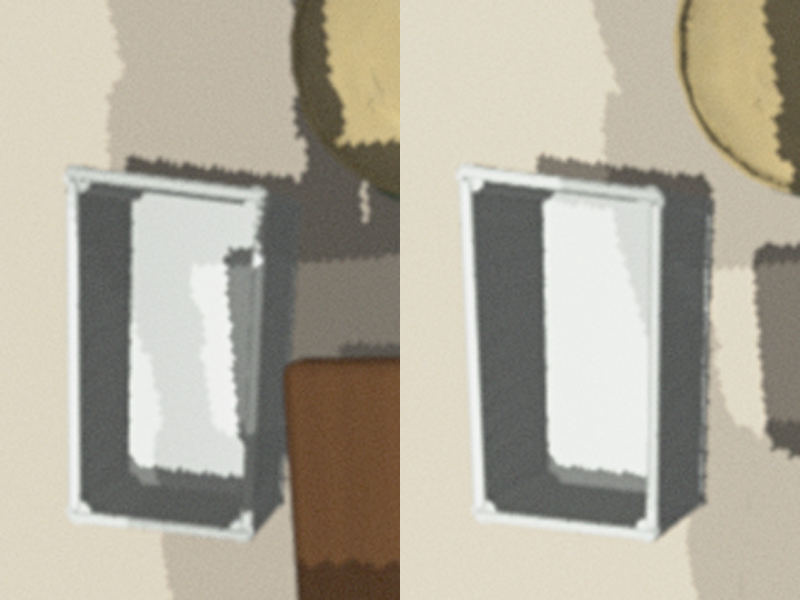

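z19 shows the oblong pot's rim corners at (66,169),(266,189),(252,540),(70,518) on the left and (457,169),(664,189),(659,539),(474,518) on the right. The tin is at the top right.

Run:
```python
from h import *
a=load("w18")[1:];b=load("w19")[1:]
A=lambda p:((120+p[0]/2.5,30+p[1]/2.5),*a)
B=lambda p:((70+(p[0]-400)/2.5,30+p[1]/2.5),*b)
LA=[(66,169),(266,189),(252,540),(70,518)];LB=[(457,169),(664,189),(659,539),(474,518)]
for p,q in zip(LA,LB): print(*tri([A(p),B(q)]))
for F,L in((A,LA),(B,LB)):
    P=np.array([plane(*F(p),50)[:2] for p in L])
    print(P.mean(0),[np.linalg.norm(P[i]-P[(i+1)%4]).round(1) for i in range(4)],[np.arctan2(d[1],d[0]) for d in(P[0]-P[3],P[1]-P[2])])
# lid far edge in tool frame
im,K,Rm,t=load("w19");s=ctrl.get_state()["position"][:2];X=np.array([np.cos(2.622),np.sin(2.622)]);Y=np.array([X[1],-X[0]])
h=cv2.cvtColor(im,cv2.COLOR_BGR2HSV);m=cv2.inRange(h,(3,90,15),(20,255,255));m[:140]=0
for c in(270,300,330,360):print(((plane((c,np.nonzero(m[:,c])[0].min()),K,Rm,t,198)[:2]-s)@np.c_[X,Y]).round(1))
```

```text
[ 405.60208615 -259.37506162   53.27094301] 0.11250631661194657
[ 437.59900822 -212.62219021   38.59175964] 0.08862767125691288
[ 531.2724426  -278.23535701   47.74589792] 0.05062912638864477
[ 494.05405866 -324.7395319    53.35830579] 0.1484619873313761
[ 467.26323012 -268.75450643] [np.float64(60.8), np.float64(113.2), np.float64(61.5), np.float64(111.2)] [np.float64(2.504994996044203), np.float64(2.51166295482327)]
[ 467.50371685 -268.63882314] [np.float64(62.7), np.float64(113.1), np.float64(62.3), np.float64(111.3)] [np.float64(2.5044884612127984), np.float64(2.5009078066150625)]
[ 60.  -18.3]
[60.  -6.2]
[59.7  5.9]
[60.1 18. ]
```

Request:
jog_arm([
  [[0, 0, 0.117, 0, 0, 0, 0.06], [0, 0, 0, 0.0065, -0.037, 0, 0.06], [0, 0, 0, 0.0065, -0.037, 0, 0.06], [0, 0, 0, 0.0065, -0.037, 0.03, 0.06], [0, 0, 0, 0.0065, -0.038, 0.04, 0.06], [0, 0, 0, 0, 0, 0.03, 0.06], [0, 0, 0, 0, 0, 0.01, 0.06], [0, 0, 0, 0, 0, 0, 0.06]],
])

```text
time: 23.95
position: [469.8, -265.7, 80.8]
tool_rot: [-0.001, 0.314, 0.949, 0.0]
wrist_force: [0.1, 0.5, -0.8]
gripper_width: 0.733
grasp_force: 30.0
```

Request:
jog_arm([
  [[0, 0, 0, 0, 0, 0, 0.06]],
])

```text
time: 24.05
position: [471.5, -266.0, 82.8]
tool_rot: [0.001, 0.313, 0.95, -0.0]
wrist_force: [-0.7, -0.0, -1.0]
gripper_width: 0.739
grasp_force: 30.0
```

Run:
```python
from h import *
go(467.4,-268.7,52,2.505)
```

```text
pos [ 471.5 -266.    82.8] yaw 2.5044 tilt [-2.e-03  1.e-04 -1.e+00] shift [ 1.8 -4.6 30.8] dist 31.0 turn z -0.0006 t 24.05
```

Request:
jog_arm([
  [[0, 0, 0, 0.002, -0.0045, 0.01, 0.06], [0, 0, 0, 0, 0, 0.01, 0.06], [0, 0, 0, 0, 0, 0.004, 0.06], [0, 0, 0, 0, 0, 0, 0.06], [0, 0, 0, 0, 0, 0, 0.06]],
])

```text
time: 24.55
position: [466.4, -268.1, 57.6]
tool_rot: [-0.0, 0.313, 0.95, 0.0]
wrist_force: [0.7, -0.5, -1.0]
gripper_width: 0.741
grasp_force: 30.0
```

Run:
```python
from h import *
go(467.4,-268.7,52,2.505)
```

```text
pos [ 466.4 -268.1   57.6] yaw 2.504 tilt [ 1.e-04  1.e-04 -1.e+00] shift [-1.2  0.1  5.6] dist 6.0 turn z -0.001 t 24.55
```

Request:
jog_arm([
  [[0, 0, 0, -0.001, 0, 0.003, 0.06], [0, 0, 0, 0, 0, 0.003, 0.06], [0, 0, 0, 0, 0, 0, 0.06], [0, 0, 0, 0, 0, 0, 0.06]],
])

```text
time: 24.95
position: [467.0, -268.7, 51.6]
tool_rot: [-0.0, 0.314, 0.95, 0.0]
wrist_force: [-0.1, 0.0, -1.4]
gripper_width: 0.735
grasp_force: 30.0
```

Request:
jog_arm([
  [[0, 0, 0, 0, 0, 0, 0.084], [0, 0, 0, 0, 0, 0, 0.084], [0, 0, 0, 0, 0, -0.02, 0.084], [0, 0, 0, 0, 0, -0.045, 0.09], [0, 0, 0, 0, 0, -0.045, 0.09], [0, 0, 0, 0, 0, -0.045, 0.09], [0, 0, 0, 0, 0, 0, 0.09], [0, 0, 0, 0, 0, 0, 0.09]],
])

```text
time: 25.75
position: [467.3, -268.9, 207.7]
tool_rot: [0.001, 0.313, 0.95, -0.0]
wrist_force: [-1.1, 0.4, -0.9]
gripper_width: 0.98
grasp_force: 0.0
```

Run:
```python
from h import *
v=snap('w20')
k,P=lidmask(v,62,(120,60,500,290));r=cv2.minAreaRect(P);print(r,k.min(0),k.max(0))
for n in("scene","side"):
    im,K,Rm,t=cam(n);c=im[170:400,180:440] if n=="scene" else im[170:370,220:420]
    cv2.imwrite(f"pics/{n}1.png",im)
    globals()[n]=cv2.resize(c,(400,400*c.shape[0]//c.shape[1]))
H=max(scene.shape[0],side.shape[0]);f=lambda i:cv2.copyMakeBorder(i,0,H-i.shape[0],0,0,0)
cv2.imwrite("pics/final.png",np.hstack([f(scene),f(side)]))
```

```text
((466.4348449707031, -268.6787109375), (66.6572036743164, 118.40589904785156), 53.572410583496094) [275 153] [356 287]
```

View pics/final.png

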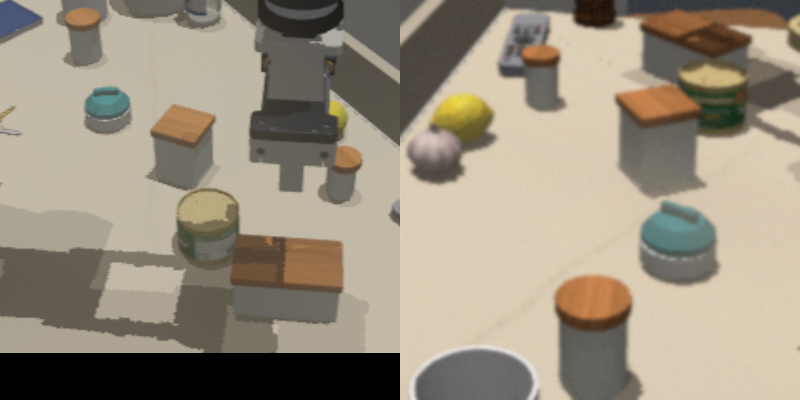

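The final picture shows all four lids flat on their own pots (left view: round at (84,18), square (184,125), small (345,158), oblong (288,262)). The timer and tin look undisturbed and the gripper is clear.

```bash
python3 -c "
from station import ctrl
print(ctrl.job_done())"
```

```text
the job is handed in; nothing more can be done
None
```

I handed the job in at about 26 s of the 104 s. In the last pictures all four lids lie flat on their own pots, each measured within about 3 mm of its pot's centre. The hand-in call did not return a verdict.

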